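Seat the saw's drive board with its ejector levers

ROBOT

A 7-joint arm with a two-finger parallel gripper is mounted at the origin on the work surface. World frame = base frame: x ahead of the robot, y to its left, z up, the work surface at z = 0. Lengths are in m, angles in rad, forces in N, time in s.
With the tool pointing down it reaches from about 0.35 to 0.9 m from the base axis. Payload 7.2 kg.
Tool frame: the origin (TCP) lies at the very end of the fingers, on their centre line; the grasp point (between the pads) lies bot.pinch_z behind it (bot.pinch_z is the distance from the TCP to the grasp point, in m); x points along the fingers, z is the direction in which the jaws open and shut, and the axes are right-handed (so a half turn about x gives the same grasp; the last joint's range is limited). The gripper opens to 88 mm and grips with 3 to 60 N. Pads are 20 mm wide; open, the fingers measure 115 mm over their backs; the gripper's body (75 mm by 178 mm) begins 61 mm behind the grasp point.
Start: joints at [-1.195, 0.411, -0.013, 1.596, 0.006, 1.134, -0.082], TCP at [0.268, 0.564, 0.223] pointing down, gripper open.
Joint ranges: [-2.95, 2.95], [-0.29, 1.99], [-1.47, 1.44], [0.14, 2.54], [-1.03, 4.17], [0.13, 1.85], [-2.86, 2.86]. Speed limits (rad/s): [2.39, 2.39, 3.01, 3.01, 3.14, 3.14, 3.14].

INTERFACE

Orientations are given as a unit quaternion [x, y, z, w].
In Python, from rig import bot gives the robot as it stands.
- The arm moves only by the shell command python3 -m inch 'ROWS' [FORCE]. ROWS is JSON, a list of rows, each a list of 3 entries, a list of its own where there are three numbers: the shift along the world's x, y, z in cm, then the turn, a rotation vector about the world's x, y, z in rad, then the closure, from 0 (fully open) to 1 (shut). In form: [[[x, y, z], [wx, wy, wz], jaw], ...]. A call has 1 to 8 rows; each row is the pose to reach, as a shift and turn from the pose measured when the call began; what a row does not reach only later rows make up. A row lasts 1/10 s, in which the tool goes at most 50 mm and 8.59 degrees, less where a joint would pass 70% of its speed; a pose out of reach is approached as far as the arm can. A call with a gripper value outside its range is refused whole. The fingers move at their own pace and stop on an object; FORCE is the grip in N (left out, the last holds). Time passes only in rows, so rows that repeat a pose let the fingers close. It gives the time, the measured TCP pose, the force and the opening at its end, in the units of the state.
- bot.get_obs(): the state, without advancing time (a new reading comes with each control period).
- bot.snapshot(name): name is "scene" or "top"; returns a dict with "img" (384x512x3 uint8, blue, green, red), "z_map" (384x512 float32, m along the optical axis (not along the pixel's ray), 0 where there is no reading), "camera_matrix" (3x3 intrinsics, pixels), "R" (3x3) and "t" (3): a world point X has camera coordinates R X + t. Camera axes: x right, y down, z forward; pixel columns grow to the right and rows downward; lengths in m; the calibration is good to about 2 mm. A picture is of the moment at which its call begins.
- bot.hand_in(): hands the job in, once; it reports no verdict.
The state is a dict: "time": time; "qpos": joint angles; "joint_vel": joint speeds; "joint_efforts": joint torques, N m; "tool_pos": TCP position; "ee_rot": TCP orientation; "force": force on the tool from outside, world axes, zero at the start; "torque": the same for the moment, N m; "grip_width": finger opening in m.
Only numpy, scipy, OpenCV 4.12 (cv2) and the standard library are available. Lean on these libraries where they do the work, as an engineer would, in place of code of your own. Each camera call takes 0.05 s, during which the arm holds its last target. There are 200 camera calls.

TASK

Take the drive board out of the wooden rack, stand it in the slot of the saw's open control housing so that it rests on the two open orange levers, and let go. Then swing the levers inward in turn, first both part of the way and then both home, so that the board goes down level, until it sits firmly at the bottom of its slot under both levers. Let the levers and not your hand drive the board into its contacts, finish with a firm steady press of about 13 newtons on the last lever once it is solid, never over 18 on either, and leave the other things on the bench alone.

Things in the scene. Friction and masses are not known exactly. Their poses are not given: they have to be found in the camera images.
- board: The drive board: green upright plate 10 mm thick (its x), 100 wide (y), 80 tall, about 0.35 kg, top 22 mm bare aluminium: grip it there across the 10 mm. Origin: centre of its bottom edge; z up. At each end a steel ear, 22 mm along x, sticks out 15 mm, 24 to 31 mm above the bottom edge. Either way round fits. Starts upright in the rack, bottom edge 12 mm above the bench.
- rack: Fixed light wood rack, 90 x 130 mm, 36 mm high, with a slot along its y that holds the board loosely. Origin: centre of its underside. The board's x and y are along the rack's.
- case: Fixed grey open housing, 130 (x) by 210 mm (y), walls 28 mm high. Origin: centre of its underside; slot along y through it: 12.4 mm wide between four black guide posts (|y| 25 to 43 mm), flared to 21 mm at their tops, 64 mm high; 103 mm long between 28 mm high end stops. Hinge cheeks at y = +-78 mm, 47 mm high. Board resting on the open levers: bottom edge 28 to 33 mm above the bench.
- bed_top (a point): Middle of the white stop at the bottom of the slot, on which the board's bottom edge sits when fully home. It is bolted 20 to 23 mm above the bench, differently each time. White ledges stop the ears at the same moment. Axes as the housing's. Two brass contacts at y = +-44 mm stand 3 mm above it; they slide down flush under about 12 N each and do not spring back.
- lever_a (a joint): Orange lever at the housing's +y end; hinge along the housing's x at y = +78 mm, 38.7 to 41.3 mm high. Radians: 0 = upright, grows as its top swings outward, to 0.9; stays where left (1.2 N at the tip). Beyond 0.7 an ear can be lowered on to its lower jaw. Closing to 0.45 lets that end down on the contacts; from 0.35 to 0.1 on, the upper jaw presses the ear down; solid (home) between 0.22 and -0.08.
- lever_b (a joint): The mirror image of lever_a at the housing's -y end (y = -78 mm); grows as its top swings to -y. Which value within 0.22 to -0.08 rad is home depends on how the stop and the hinge sit: push until it goes solid. Pressing the board in takes 5 to 8 N at a lever's tip, at the solid stop the force climbs past 11 N; neither lever may bear more than 18 N.
- tip_a (a point): Axis of the thumb bar (12 mm thick, 20 mm long along x, the lever's topmost part; the levers are smooth nylon, friction about 0.2) on lever_a, 85 mm above and 4 mm outward of the hinge at 0 rad; push it from outside.
- tip_b (a point): The same on lever_b.
- jar: Loose glass jar with a yellow cap, 54 mm wide, 70 mm high; origin under its centre. Leave alone.
- blank: Loose wooden blank 90 x 140 x 22 mm, origin under its centre. Leave alone.
- driver: Loose screwdriver lying on the bench, origin under its middle. Leave alone.
- offcut: Loose dark wood offcut 60 x 45 x 30 mm, origin under its centre. Leave alone.
There are look-alikes about, which are no part of the job. There is more than one size of the board; the job needs the larger.

How it is judged:
By the outcome, as a careful person would: the job done as asked, in the order asked, and still so for the second after the job is handed in, with the robot touching nothing.
It also fails if it takes over 72 s, if anything falls off the work surface, if the arm or the gripper's body presses on something with over 40 N, if the wrist force passes 120 N, or if a joint passes its speed limit or range.

## Working session

There is one attempt and no reset: what is moved stays moved. The work goes in short steps, Python scripts to look and compute and a shell command to move; the robot and the scene stay as the last step left them, time stands still between calls to the robot, and variables do not carry over. Pictures are saved under pics/ and viewed, about 8 in all and at most 12, crops included, and the job is handed in when it is done.

```bash
mkdir -p pics; python3 - <<'E'
from rig import bot
import cv2,numpy as np,pickle
D={}
for n in("scene","top"):
    s=bot.snapshot(n);D[n]=s;cv2.imwrite(f"pics/{n}0.png",s["img"]);print(n,s["camera_matrix"].tolist(),s["R"].tolist(),s["t"].tolist())
pickle.dump(D,open("d0.pkl","wb"))
o=bot.get_obs();print(o["tool_pos"],o["ee_rot"],o["force"],o["time"],bot.pinch_z)
E
```

```text
scene [[361.6242113288865, 0.0, 260.816226524561], [0.0, 361.6242113288865, 194.18195149744926], [0.0, 0.0, 1.0]] [[-0.6411827834711544, 0.767298467058823, -0.011734591145962227], [0.43732104167594626, 0.35279056703699446, -0.8272176994704483], [-0.6305830196632698, -0.5355295307066607, -0.5617590026456684]] [0.37373510797227016, -0.17270265473038254, 1.2236065012400574]
top [[500.13246302348625, 0.0, 261.5964744316539], [0.0, 500.13246302348625, 189.304808414781], [0.0, 0.0, 1.0]] [[0.015775548541638627, -0.9998279225759803, 0.009759984918519912], [-0.9895909328521295, -0.017008970910749897, -0.14290024676468913], [0.1430416641579026, -0.00740406280069231, -0.9896889724398173]] [0.0013617954943623788, 0.5923181083367216, 1.0605734456423146]
[0.26820252 0.56405136 0.22192202] [-0.37800956  0.59816166  0.37742604  0.59737843] [-0.19449206 -0.02932501  0.82082746] 0.1 0.0187
```

View pics/scene0.png

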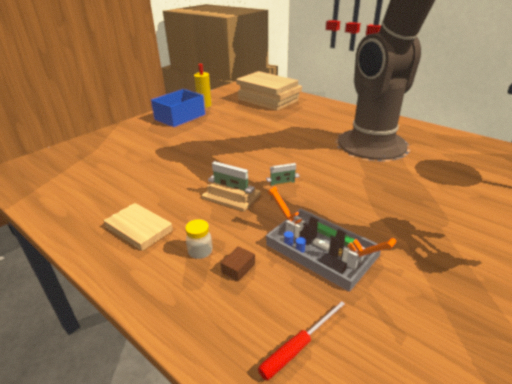

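View pics/top0.png

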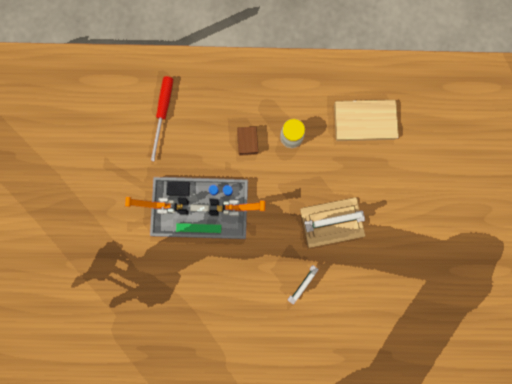

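The scene view shows the board in its rack at about (230,178), a small look-alike behind it at (284,174), and the housing at (322,248) with its orange levers open. In the top view the board is at (335,220), the small board at (303,284), the housing centre at (200,207), and the lever tips at about (131,202) and (262,206).

```bash
cat > h.py <<'E'
import numpy as np,cv2,pickle
def xyz(s):
    v,u=np.mgrid[:384,:512];K=s["camera_matrix"];z=s["z_map"]
    c=np.stack([(u-K[0,2])/K[0,0]*z,(v-K[1,2])/K[1,1]*z,z],-1)
    return (c-s["t"])@np.asarray(s["R"])
def ray(s,u,v,h):
    K=s["camera_matrix"];R=np.asarray(s["R"]);d=R.T@np.array([(u-K[0,2])/K[0,0],(v-K[1,2])/K[1,1],1]);o=-R.T@s["t"]
    return o+d*(h-o[2])/d[2]
def proj(s,X):
    c=np.asarray(s["R"])@np.asarray(X)+s["t"];K=s["camera_matrix"];return K[0,0]*c[0]/c[2]+K[0,2],K[1,1]*c[1]/c[2]+K[1,2]
def orange(s):
    H=cv2.cvtColor(s["img"],cv2.COLOR_BGR2HSV);return (H[...,0]>6)&(H[...,0]<16)&(H[...,1]>215)&(H[...,2]>150)
E
python3 - <<'E'
from h import *
D=pickle.load(open("d0.pkl","rb"))
for n in D:
    s=D[n];P=xyz(s);ok=s["z_map"]>0
    def rect(m,l):
        p=P[m&ok]
        if len(p)<5: print(n,l,len(p));return
        r=cv2.minAreaRect(p[:,:2].astype(np.float32)*1000)
        print(n,l,len(p),"mean",p.mean(0).round(4),"med z",np.median(p[:,2]).round(4),"zmax",p[:,2].max().round(3),"rect",np.round(r[0],1),np.round(r[1],1),round(r[2],1))
    x,y,z=P[...,0],P[...,1],P[...,2]
    bench=(z<.01)&(abs(x-.5)<.1)&(abs(y)<.3);print(n,"bench z",np.median(z[bench&ok]))
    near=lambda u,v,r:((lambda c:(np.hypot(x-c[0],y-c[1])<r))(ray(D["top"],u,v,.05)))
    B=near(335,220,.085)
    rect(B&(z>.08)&(z<.11),"boardtop"); rect(B&(z>.028)&(z<.042),"racktop")
    C=near(200,207,.17)
    O=orange(s)
    rect(C&(z>.015)&(z<.033)&~O,"casewall")
    rect(C&(z>.058)&(z<.07)&~O,"posts")
    for sg in(1,-1):
        c=ray(D["top"],200,207,.05); rect(C&O&(z>.06)&((y-c[1])*sg>.0),f"lever{sg}"); rect(C&O&(z>.085)&((y-c[1])*sg>.0),f"levertip{sg}")
    c=[proj(s,ray(D["top"],a,b,.05)) for a,b in((200,207),(335,220))]
    for i,(u,v) in enumerate(c):
        u,v=int(u),int(v);w=80 if n=="scene" else 75
        cv2.imwrite(f"pics/c_{n}{i}.png",cv2.resize(s["img"][max(v-w*3//4,0):v+w*3//4,max(u-w,0):u+w],None,fx=5,fy=5,interpolation=cv2.INTER_CUBIC))
a=cv2.imread("pics/c_top0.png");b=cv2.imread("pics/c_scene0.png");print(a.shape,b.shape)
cv2.imwrite("pics/both.png",np.vstack([cv2.resize(a[150:420],(790,int(270*790/a.shape[1]))),cv2.resize(b,(420,315))if 0 else cv2.copyMakeBorder(cv2.resize(b,(400,300)),0,0,0,390,0)]))
E
```

```text
scene bench z -0.0008121380818839932
scene boardtop 213 mean [ 0.5302 -0.1466  0.0876] med z 0.089 zmax 0.093 rect [ 528.5 -150.6] [ 14.  102.3] 12.8
scene racktop 391 mean [ 0.5398 -0.144   0.035 ] med z 0.0348 zmax 0.042 rect [ 529.5 -150.1] [ 51.6 131.2] 13.0
scene casewall 2451 mean [0.5713 0.1573 0.0236] med z 0.0244 zmax 0.033 rect [593.  149.9] [212.2 218.4] 0.2
scene posts 211 mean [0.5558 0.1523 0.0627] med z 0.0625 zmax 0.07 rect [555.5 146.5] [237.1  34.3] 89.8
scene lever1 120 mean [0.559  0.2683 0.0862] med z 0.0901 zmax 0.105 rect [558.1 257.2] [22.  74.2] 3.7
scene levertip1 69 mean [0.5593 0.2836 0.098 ] med z 0.1001 zmax 0.105 rect [556.2 282.4] [24.  22.2] 81.6
scene lever-1 86 mean [0.5569 0.0294 0.083 ] med z 0.0839 zmax 0.104 rect [551.1  42.4] [20.  71.2] 3.5
scene levertip-1 41 mean [0.5568 0.0153 0.0954] med z 0.0971 zmax 0.104 rect [552.4  16.2] [19.9 20.7] 10.4
top bench z 0.001391129054692839
top boardtop 251 mean [ 0.5244 -0.1478  0.0927] med z 0.093 zmax 0.098 rect [ 524.7 -148.6] [10.6 99.7] 11.9
top racktop 819 mean [ 0.5245 -0.1493  0.0364] med z 0.0366 zmax 0.042 rect [ 524.7 -148.1] [ 50.5 127.7] 12.2
top casewall 2017 mean [0.5575 0.1571 0.0256] med z 0.0266 zmax 0.033 rect [593.4 149.7] [229.2 214. ] 89.3
top posts 216 mean [0.5512 0.1449 0.0638] med z 0.0638 zmax 0.07 rect [551.5 153. ] [218.1  34.1] 89.5
top lever1 131 mean [0.5528 0.2651 0.0827] med z 0.0826 zmax 0.109 rect [549.5 253.4] [65.6 17.1] 85.4
top levertip1 58 mean [0.5531 0.2765 0.0949] med z 0.0952 zmax 0.109 rect [551.  276.9] [17.3 17.5] 81.4
top lever-1 29 mean [0.5486 0.0525 0.0732] med z 0.0668 zmax 0.104 rect [546.9  42.7] [18.8 74.7] 4.5
top levertip-1 8 mean [0.5476 0.0159 0.0964] med z 0.0981 zmax 0.104 rect [548.5  16.6] [18.7 23.1] 6.7
(560, 750, 3) (600, 800, 3)
```

View pics/both.png

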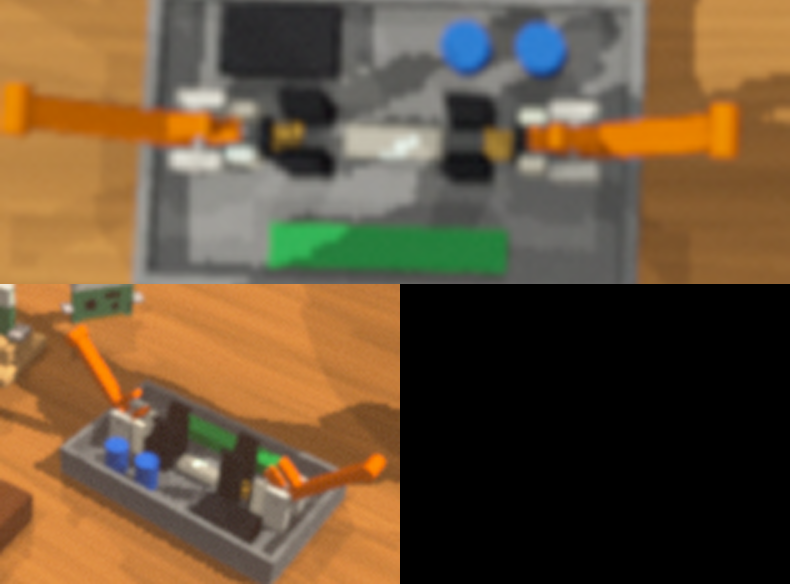

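The crop shows the case square to the axes within a degree or so, with the white stop at about (390,140), the posts around it, and both levers open outward. Next I'll pin down the case pose and lever angles.

```bash
python3 - <<'E'
from h import *
from rig import bot
from scipy.spatial.transform import Rotation as Ro
D=pickle.load(open("d0.pkl","rb"))
s=D["top"];P=xyz(s);x,y,z=np.moveaxis(P,-1,0);O=orange(s)
box=(abs(x-.551)<.085)&(abs(y-.152)<.125)
m=(box&(z>.021)&(z<.033)&~O).astype(np.uint8)
n,l,st,ce=cv2.connectedComponentsWithStats(m);k=1+st[1:,4].argmax()
c=max(cv2.findContours((l==k).astype(np.uint8),0,2)[0],key=cv2.contourArea)[:,0]
pw=np.array([ray(s,u,v,.028)[:2] for u,v in c])*1000
print("case rect",cv2.minAreaRect(pw.astype(np.float32)))
# white/gray wall edges: fit lines to each outer side
cy,cx=np.median(pw[:,1]),np.median(pw[:,0]);r=cv2.minAreaRect(pw.astype(np.float32));(ex,ey)=r[0]
for nm,sel,a,b in(("+x",pw[:,0]>ex+58,1,0),("-x",pw[:,0]<ex-58,1,0),("+y",pw[:,1]>ey+98,0,1),("-y",pw[:,1]<ey-98,0,1)):
    q=pw[sel];f=np.polyfit(q[:,a],q[:,b],1);f=np.polyfit(*(lambda t:(t[:,a],t[:,b]))(q[abs(np.polyval(f,q[:,a])-q[:,b])<2]),1);print(nm,len(q),"at mid",np.polyval(f,ey if a else ex),"slope deg",np.degrees(f[0]))
# black posts
H=cv2.cvtColor(s["img"],cv2.COLOR_BGR2HSV)
pm=box&(z>.056)&(z<.07)&(H[...,2]<70)&(abs(y-.152)<.06)&(abs(x-.551)<.03)
for sg in(1,-1):
    q=P[pm&((y-.151)*sg>0)]*1000;print("posts",sg,len(q),q.mean(0),q.min(0),q.max(0))
print("orange z rows; triangulated tips")
for sg in(1,-1):
    uv=[]
    for n in D:
        t=D[n];Q=xyz(t);mm=orange(t)&(abs(Q[...,0]-.553)<.03)&((Q[...,1]-.151)*sg>.02)&((Q[...,1]-.151)*sg<.2)&(Q[...,2]>.04)
        n2,l2,s2,_=cv2.connectedComponentsWithStats(mm.astype(np.uint8));mm=l2==1+s2[1:,4].argmax()
        q=Q[mm];yy=(q[:,1]-.151)*sg;e=yy.max();w=q[yy>e-.012]
        v,u=np.nonzero(mm);ve=(yy>e-.012);uv.append((u[ve].mean(),v[ve].mean()));print(n,sg,mm.sum(),"ymax",e,"tip z",w[:,2].max(),w.mean(0))
    A=[];b=[]
    for (u,v),t in zip(uv,D.values()):
        K=t["camera_matrix"];Pm=K@np.c_[t["R"],t["t"]];A.append(Pm)
    X=cv2.triangulatePoints(A[0],A[1],np.array(uv[0]),np.array(uv[1]))[:,0];print("tri",X[:3]/X[3])
print(Ro.from_quat(bot.get_obs()["ee_rot"]).as_matrix().round(3))
E
```

```text
case rect ((590.4214477539062, 149.9768829345703), (209.7572479248047, 54.140350341796875), 89.71553802490234)Traceback (most recent call last):
  File "<stdin>", line 15, in <module>
    raise TypeError("expected non-empty vector for x")
TypeError: expected non-empty vector for x
```

```bash
python3 -m inch '[[[1.6,-4.4,0],[0,0,-0.115],0],[[3.2,-8.8,0],[0,0,-0.23],0],[[4.8,-13.2,0],[0,0,-0.345],0],[[6.4,-17.6,0],[0,0,-0.46],0],[[8,-22,0],[0,0,-0.575],0],[[9.6,-26.4,0],[0,0,-0.69],0],[[11.2,-30.8,0],[0,0,-0.805],0],[[12.8,-35.2,0],[0,0,-0.92],0]]'
python3 - <<'E'
from h import *
D=pickle.load(open("d0.pkl","rb"))
s=D["top"];P=xyz(s);x,y,z=np.moveaxis(P,-1,0);O=orange(s)
m=(abs(x-.551)<.085)&(abs(y-.152)<.125)&(z>.02)&(z<.033)&~O
p=P[m][:,:2]*1000
for nm,a,b,sg in(("+x",1,0,1),("-x",1,0,-1),("+y",0,1,1),("-y",0,1,-1)):
    ctr=(551,150)[b]; h=(65,105)[b]; t=[]
    lo=(551-55,150-95)[a];hi=(551+55,150+95)[a]
    for g in np.arange(lo,hi,6):
        q=p[(p[:,a]>=g)&(p[:,a]<g+6)][:,b]; q=q[((q-ctr)*sg>h-12)&((q-ctr)*sg<h+12)]
        if len(q): t.append((g+3,(q*sg).max()*sg))
    t=np.array(t);f=np.polyfit(t[:,0],t[:,1],1);k=abs(np.polyval(f,t[:,0])-t[:,1])<2.5;f=np.polyfit(t[k,0],t[k,1],1)
    print(nm,len(t),k.sum(),"mid",np.polyval(f,(551,150)[a]).round(1),"slope deg",np.degrees(f[0]).round(2))
H=cv2.cvtColor(s["img"],cv2.COLOR_BGR2HSV)
pm=(z>.056)&(z<.07)&(H[...,2]<70)&(abs(y-.152)<.06)&(abs(x-.551)<.03)
for sg in(1,-1):
    q=P[pm&((y-.151)*sg>0)]*1000;print("posts",sg,len(q),q.mean(0),q.min(0),q.max(0))
for sg in(1,-1):
    uv=[];A=[]
    for n in D:
        t=D[n];Q=xyz(t);mm=orange(t)&(abs(Q[...,0]-.553)<.03)&((Q[...,1]-.151)*sg>.02)&((Q[...,1]-.151)*sg<.2)&(Q[...,2]>.04)
        n2,l2,s2,_=cv2.connectedComponentsWithStats(mm.astype(np.uint8));mm=l2==1+s2[1:,4].argmax()
        q=Q[mm];yy=(q[:,1]-.151)*sg;e=yy.max();ve=yy>e-.012;v,u=np.nonzero(mm);uv.append((u[ve].mean(),v[ve].mean()))
        print(n,sg,mm.sum(),"ymax",e.round(4),"zmax",q[ve][:,2].max().round(4),q[ve].mean(0).round(4))
        A.append(t["camera_matrix"]@np.c_[t["R"],t["t"]])
    X=cv2.triangulatePoints(A[0],A[1],np.array(uv[0]),np.array(uv[1]))[:,0];print("tri",X[:3]/X[3])
E
```

```text
time: 0.9
tool_pos: [0.3963, 0.2101, 0.2219]
ee_rot: [-0.071, 0.704, 0.071, 0.703]
force: [1.1, -0.1, 0.1]
grip_width: 0.0875
+x 32 32 mid 615.4 slope deg 0.81
-x 32 32 mid 487.0 slope deg 0.79
+y 17 17 mid 254.4 slope deg -0.92
-y 17 17 mid 46.0 slope deg -0.46
posts 1 72 [551.5433386  183.33370217  62.93173749] [534.68877427 174.88638221  56.29376653] [567.44666639 193.10488334  69.36948518]
posts -1 64 [550.49861536 115.21790879  62.49695936] [534.08497593 106.97262992  56.11720108] [566.36343948 124.05017064  67.99490738]
scene 1 145 ymax 0.1429 zmax 0.105 [0.5595 0.2882 0.1016]
top 1 144 ymax 0.1335 zmax 0.1092 [0.5533 0.279  0.0975]
tri [0.55282667 0.28222351 0.09351834]
scene -1 98 ymax 0.1437 zmax 0.1036 [0.5594 0.0129 0.0972]
top -1 30 ymax 0.0939 zmax 0.063 [0.5488 0.064  0.0575]
tri [0.55379203 0.04883123 0.10789291]
```

```bash
python3 -m inch '[[[1.6,-4.5,0],[0,0,0.008],0],[[3.2,-9,0],[0,0,0.008],0],[[4.8,-13.5,0],[0,0,0.008],0],[[6.4,-18,0],[0,0,0.008],0],[[8,-22.5,0],[0,0,0.008],0],[[9.6,-27,0],[0,0,0.008],0],[[11.2,-31.5,-1],[0,0,0.008],0],[[12.8,-35.8,-3],[0,0,0.008],0]]'; python3 -m inch '[[[0,0,-1],[0,0,0],0],[[0,0,-3],[0,0,0],0],[[0,0,-4],[0,0,0],0]]'
python3 - <<'E'
from h import *
from rig import bot
s=bot.snapshot("top");cv2.imwrite("pics/pre.png",cv2.resize(s["img"][120:320,230:430],None,fx=3,fy=3))
s2=bot.snapshot("scene");P=proj(s2,[.525,-.149,.1]);print(P);u,v=map(int,P);cv2.imwrite("pics/pre2.png",cv2.resize(s2["img"][max(0,v-75):v+75,u-75:u+75],None,fx=4,fy=4))
a=cv2.resize(cv2.imread("pics/pre.png"),(400,400));b=cv2.resize(cv2.imread("pics/pre2.png"),(400,400));cv2.imwrite("pics/prem.png",np.hstack([a,b]))
E
```

```text
time: 1.7
tool_pos: [0.5256, -0.15, 0.1926]
ee_rot: [-0.075, 0.703, 0.074, 0.704]
force: [0.7, 1.0, 1.3]
grip_width: 0.0878
time: 2.0
tool_pos: [0.5245, -0.1495, 0.1508]
ee_rot: [-0.074, 0.704, 0.074, 0.703]
force: [-0.1, 0.4, 0.1]
grip_width: 0.0877
(np.float64(229.87589014491277), np.float64(163.23771209825054))
```

View pics/prem.png

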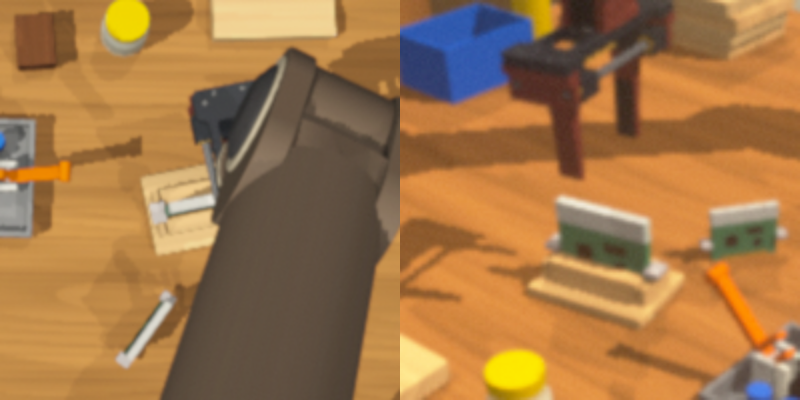

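The gripper is above the board and straddles it: fingers at about (565,170) and (625,130), board at (603,235) in the right half. I'll lower and grip.

```bash
python3 -m inch '[[[0,0,-2.5],[0,0,0],0],[[0,0,-5],[0,0,0],0],[[0,0.05,-7.5],[0,0,0],0],[[0,0.05,-8.8],[0,0,0],0],[[0,0.05,-8.8],[0,0,0],0]]'; python3 -m inch '[[[0,0,0],[0,0,0],0.5],[[0,0,0],[0,0,0],0.7],[[0,0,0],[0,0,0],1],[[0,0,0],[0,0,0],1],[[0,0,0],[0,0,0],1],[[0,0,0],[0,0,0],1]]' 25
```

```text
time: 2.6
tool_pos: [0.5239, -0.1477, 0.0624]
ee_rot: [-0.075, 0.704, 0.075, 0.702]
force: [-0.2, -0.2, -0.1]
grip_width: 0.0881
time: 3.2
tool_pos: [0.524, -0.1477, 0.0626]
ee_rot: [-0.075, 0.704, 0.075, 0.702]
force: [-0.2, 0.4, -0.5]
grip_width: 0.0432
```

```bash
python3 -m inch '[[[0,0,0],[0,0,0],1],[[0,0,0],[0,0,0],1],[[0,0,0],[0,0,0],1],[[0,0,0],[0,0,0],1],[[0,0,0],[0,0,0],1],[[0,0,0],[0,0,0],1]]' 25
```

```text
time: 3.8
tool_pos: [0.5242, -0.1477, 0.0627]
ee_rot: [-0.075, 0.704, 0.075, 0.702]
force: [1.1, 0.5, 0.1]
grip_width: 0.0098
```

```bash
python3 -m inch '[[[0,0,2],[0,0,0],1],[[0,0,4.5],[0,0,0],1],[[0,0,8],[0,0,0],1],[[0,0,12],[0,0,0],1],[[0,0,14],[0,0,0],1],[[0,0,14],[0,0,0],1]]'; python3 - <<'E'
from h import *
from rig import bot
from scipy.spatial.transform import Rotation as Ro
for n in("top","scene"):
    s=bot.snapshot(n);P=xyz(s);o=bot.get_obs();t=o["tool_pos"]
    M=Ro.from_quat(o["ee_rot"]).as_matrix()
    cv2.imwrite(f"pics/held_{n}.png",s["img"])
print(t,M.round(4).tolist(),o["force"],o["grip_width"])
E
```

```text
time: 4.4
tool_pos: [0.5254, -0.1482, 0.205]
ee_rot: [-0.075, 0.703, 0.075, 0.704]
force: [-0.0, 0.8, -3.3]
grip_width: 0.0097
[ 0.52361511 -0.14729141  0.20173447] [[-0.004, -0.2112, 0.9774], [0.0012, 0.9774, 0.2112], [-1.0, 0.002, -0.0036]] [ 0.07728434  0.17500154 -2.95542575] 0.010033565998383101
```

```bash
python3 -m inch '[[[0.35,3.7,0],[0,0,-0.03],1],[[0.7,7.4,0],[0,0,-0.06],1],[[1.05,11.1,0],[0,0,-0.09],1],[[1.4,14.8,0],[0,0,-0.12],1],[[1.75,18.5,0],[0,0,-0.15],1],[[2.1,22.2,0],[0,0,-0.18],1],[[2.4,26,0],[0,0,-0.21],1],[[2.7,29.8,0],[0,0,-0.226],1]]';python3 -m inch '[[[0,0,-2],[0,0,0],1],[[0,0,-4],[0,0,0],1],[[0,0,-4.5],[0,0,0],1],[[0,0,-4.5],[0,0,0],1]]'; python3 - <<'E'
from h import *
from rig import bot
from scipy.spatial.transform import Rotation as Ro
D={}
for n in("top","scene"):
    s=D[n]=bot.snapshot(n);u,v=map(int,proj(s,[.551,.15,.09]));w=(85,64)
    cv2.imwrite(f"pics/hov_{n}.png",cv2.resize(s["img"][v-w[1]:v+w[1],u-w[0]:u+w[0]],(510,384),interpolation=cv2.INTER_CUBIC));print(n,u-w[0],v-w[1])
pickle.dump(D,open("d1.pkl","wb"))
o=bot.get_obs();M=Ro.from_quat(o["ee_rot"]).as_matrix();print(o["time"],o["tool_pos"],M[:,2],M[:,0],o["force"])
cv2.imwrite("pics/hov.png",np.vstack([cv2.resize(cv2.imread("pics/hov_top.png"),(398,300)),cv2.resize(cv2.imread("pics/hov_scene.png"),(398,300))]))
E
```

```text
time: 5.3
tool_pos: [0.5492, 0.1519, 0.1992]
ee_rot: [0.005, 0.71, -0.005, 0.705]
force: [1.0, 0.1, -2.7]
grip_width: 0.0097
time: 5.7
tool_pos: [0.5479, 0.1512, 0.1521]
ee_rot: [0.005, 0.711, -0.006, 0.703]
force: [0.1, 0.1, -3.2]
grip_width: 0.0099
top 110 140
scene 241 152
5.8 [0.54935322 0.15137148 0.15417053] [ 0.99985538 -0.01525353 -0.00752047] [-7.52162872e-03 -1.82977809e-05 -9.99971712e-01] [ 0.81388829  0.36641076 -2.83493049]
```

View pics/hov.png

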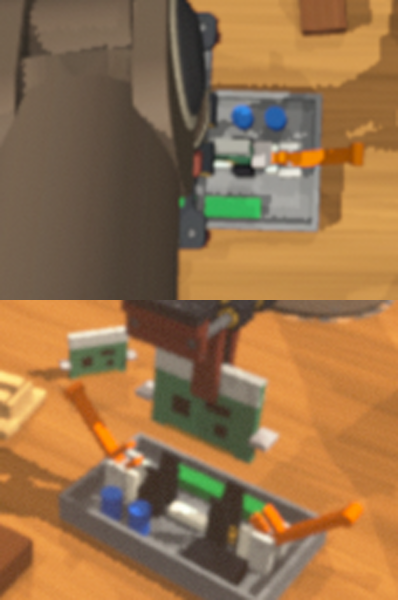

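The lower half (scene view) shows the board held upright over the case, ears at (145,390) and (265,437), with the white stop at (185,515). In the top half the arm hides all but the board's -y end.

```bash
python3 - <<'E'
from h import *
D0=pickle.load(open("d0.pkl","rb"));D=pickle.load(open("d1.pkl","rb"))
R=np.array([[1,.0135],[-.0135,1]]) # world->case-ish axes: x'=x+..., yaw -0.77deg
def case(s):
    P=xyz(s);O=orange(s);q=P.reshape(-1,3)[~O.ravel()]*1000;a=(q[:,:2]-[551,150])@np.array([[1,.0135],[-.0135,1]])
    # x' = x-.0135y ; y' = y+.0135x
    k=(q[:,2]>20)&(q[:,2]<34);a=a[k];r={}
    for b,h,sg in((0,65,1),(0,65,-1),(1,105,1),(1,105,-1)):
        o=1-b;t=[]
        for g in np.arange(-(50,90)[o],(50,90)[o],6):
            w=a[(a[:,o]>=g)&(a[:,o]<g+6),b]*sg;w=w[(w>h-10)&(w<h+10)]
            if len(w):t.append(w.max())
        r["xy"[b]+str(sg)]=np.round((np.median(t),len(t)),1).tolist()
    return r
for n in D0: print(n,case(D0[n]))
for n in D:
    s=D[n];P=xyz(s)*1000;H=cv2.cvtColor(s["img"],cv2.COLOR_BGR2HSV)
    a=(P[...,:2]-[551,150])@np.array([[1,.0135],[-.0135,1]]);z=P[...,2]
    B=(abs(a[...,0])<18)&(abs(a[...,1])<75)
    grn=(H[...,0]>40)&(H[...,0]<90)&(H[...,1]>60)
    for lo,hi in((100,108),(108,118),(118,124),(124,139),(139,150),(150,160),(162,172),(172,180),(180,190)):
        k=B&(z>lo)&(z<hi)&((H[...,1]<90)|grn)
        if k.sum()>3:
            q=a[k];print(n,lo,hi,k.sum(),"x",np.percentile(q[:,0],[5,50,95]).round(1),"y",np.sort(q[:,1])[[0,1,-2,-1]].round(1))
    k=B&grn&(z>95)&(z<165);print("green z",np.sort(z[k])[[0,5,-5,-1]] if k.sum()>6 else k.sum())
E
```

```text
scene {'x1': [69.1, 30.0], 'x-1': [61.4, 30.0], 'y1': [103.6, 17.0], 'y-1': [105.8, 12.0]}
top {'x1': [64.5, 30.0], 'x-1': [64.1, 30.0], 'y1': [104.4, 15.0], 'y-1': [104.1, 15.0]}
top 100 108 8 x [-11.  -10.5 -10.4] y [-34.9 -28.6 -18.5 -16.2]
top 108 118 7 x [-10.8 -10.5 -10.4] y [-47.5 -45.6 -37.1 -31. ]
top 118 124 6 x [-10.3 -10.1  -9.8] y [-42.4 -34.4 -26.  -17.8]
top 124 139 100 x [-16.1  -7.6   3.8] y [-65.6 -65.5 -22.4 -20.4]
top 139 150 15 x [-10.6 -10.1  -9.9] y [-50.4 -48.3 -21.9 -20.1]
top 150 160 16 x [-10.   -9.7  -2.8] y [-50.8 -50.8 -23.1 -21.5]
top 162 172 5 x [-10.3  -9.7  -9.4] y [-49.9 -45.9 -27.2 -22.9]
top 172 180 15 x [-10.   -9.8  -5.5] y [-50.9 -50.9 -29.3 -25.5]
top 180 190 78 x [-8.8 -4.6  0.4] y [-51.1 -50.8 -20.  -18.3]
green z [107.01362961 111.29614479 143.9566535  148.48086812]
scene 100 108 6 x [-0.5  2.9  4. ] y [-43.4 -41.4  46.1  47.5]
scene 108 118 143 x [1.1 3.1 4.5] y [-48.7 -48.3  47.8  48. ]
scene 118 124 101 x [1.8 3.3 4.7] y [-47.4 -47.3  46.   47.4]
scene 124 139 334 x [-6.   3.1  8.4] y [-65.  -64.7  62.7  63. ]
scene 139 150 163 x [1.2 3.4 4.8] y [-52.6 -50.7  48.   48.2]
scene 150 160 142 x [1.8 3.3 4.9] y [-48.3 -47.5  47.9  48.2]
scene 162 172 152 x [1.6 3.6 5.7] y [-48.6 -48.1  48.1  48.2]
scene 172 180 122 x [-0.7  3.8  5.3] y [-49.3 -48.6  48.4  48.4]
scene 180 190 89 x [-6.4  0.   5.3] y [-33.7  -8.3  47.4  48.3]
green z [108.00433666 110.04373018 157.78599827 158.87713515]
```

```bash
python3 -m inch '[[[0.45,0.04,-1],[0,-0.007,0],1],[[0.45,0.04,-2.6],[0,-0.007,0],1],[[0.45,0.04,-2.6],[0,-0.007,0],1]]'; cat > brd.py <<'E'
from h import *
from rig import bot
from scipy.spatial.transform import Rotation as Ro
D={n:bot.snapshot(n) for n in("top","scene")}
pickle.dump(D,open("d2.pkl","wb"))
T=[bot.get_obs()["tool_pos"]];o=bot.get_obs();M=Ro.from_quat(o["ee_rot"]).as_matrix();print(o["time"],o["tool_pos"],M[:,2],M[:,0],o["force"])
zb=o["tool_pos"][2]*1000-50.7
for n in D:
    s=D[n];P=xyz(s)*1000;H=cv2.cvtColor(s["img"],cv2.COLOR_BGR2HSV)
    c={"top":(.2,.15),"scene":(3.8,-1.1)}[n]
    a=(P[...,:2]-[551,150])@np.array([[1,.0135],[-.0135,1]])-c;z=P[...,2]
    B=(abs(a[...,0])<18)&(abs(a[...,1])<75)
    grn=(H[...,0]>40)&(H[...,0]<90)&(H[...,1]>60)
    for lo,hi in((2,12),(12,22),(24,33),(36,56),(60,74),(76,86)):
        k=B&(z>lo+zb)&(z<hi+zb)&((H[...,1]<90)|grn)
        if k.sum()>3:
            q=a[k];m=abs(q[:,1])<30;f=np.polyfit(q[m,1],q[m,0],1)[0] if m.sum()>20 else 0
            print(n,lo,hi,k.sum(),"x",np.percentile(q[:,0],[5,50,95]).round(1),"y",np.sort(q[:,1])[[0,1,-2,-1]].round(1),"slope",round(f,4))
E
python3 brd.py
```

```text
time: 6.1
tool_pos: [0.5531, 0.1515, 0.1267]
ee_rot: [0.005, 0.708, -0.006, 0.706]
force: [-0.5, -0.1, -2.8]
grip_width: 0.0099
6.2 [0.55401837 0.15154648 0.1282926 ] [ 9.99877438e-01 -1.56484596e-02 -4.84417060e-04] [-4.87017919e-04 -1.62395080e-04 -9.99999868e-01] [ 0.68663154 -0.36583159 -3.5002669 ]
top 2 12 4 x [-5.4 -4.8 -4.7] y [-47.3 -31.1 -29.  -22.6] slope 0
top 12 22 13 x [-5.4 -5.3 -4.8] y [-48.5 -46.1 -18.8 -16.5] slope 0
top 24 33 72 x [-10.    0.5   9.8] y [-65.5 -65.5 -37.1 -18.3] slope 0
top 36 56 26 x [-5.5 -5.   1.1] y [-50.9 -50.9 -22.4 -21.1] slope 0
top 60 74 12 x [-5.5 -5.1 -2.9] y [-50.3 -47.8 -26.8 -24.2] slope 0
top 76 86 70 x [-4.2  0.1  4.1] y [-50.8 -50.8 -21.4 -19.7] slope 0
scene 2 12 111 x [0.7 4.1 5.7] y [-48.7 -48.7  49.5  49.7] slope 0.0185
scene 12 22 164 x [2.8 4.4 6.1] y [-46.6 -46.4  49.   49.4] slope 0.013
scene 24 33 244 x [-7.   4.2 10.4] y [-64.1 -63.6  64.3  64.7] slope -0.0126
scene 36 56 296 x [2.4 4.3 5.9] y [-50.1 -49.9  49.3  49.3] slope 0.0052
scene 60 74 196 x [1.2 4.4 6.2] y [-47.6 -47.4  49.3  49.5] slope -0.0176
scene 76 86 91 x [-6.   1.   5.6] y [ 9.6 10.4 49.7 50. ] slope 0.3359
```

```bash
python3 -m inch '[[[0,0,-0.8],[0,0,0],1],[[0,0,-1.6],[0,0,0],1],[[0,0,-2.4],[0,0,0],1],[[0,0,-2.4],[0,0,0],1]]'; python3 -m inch '[[[0,0,-0.5],[0,0,0],1],[[0,0,-1],[0,0,0],1],[[0,0,-1.3],[0,0,0],1],[[0,0,-1.3],[0,0,0],1]]'
```

```text
time: 6.6
tool_pos: [0.5531, 0.1514, 0.1029]
ee_rot: [0.005, 0.708, -0.006, 0.706]
force: [-0.2, 0.5, -3.2]
grip_width: 0.0101
time: 7.0
tool_pos: [0.5529, 0.1513, 0.0894]
ee_rot: [0.005, 0.708, -0.006, 0.706]
force: [-0.1, 0.1, -3.9]
grip_width: 0.0099
```

```bash
python3 -m inch '[[[0,0,-0.2],[0,0,0],1],[[0,0,-0.4],[0,0,0],1],[[0,0,-0.4],[0,0,0],1]]'; python3 -m inch '[[[0,0,-0.2],[0,0,0],1],[[0,0,-0.2],[0,0,0],1]]'; python3 brd.py
```

```text
time: 7.3
tool_pos: [0.5528, 0.1513, 0.0852]
ee_rot: [0.005, 0.708, -0.006, 0.706]
force: [-0.1, 0.3, -3.7]
grip_width: 0.0098
time: 7.5
tool_pos: [0.5526, 0.1513, 0.083]
ee_rot: [0.005, 0.708, -0.006, 0.706]
force: [-0.4, 0.1, -3.1]
grip_width: 0.01
7.6 [0.55270467 0.15133036 0.08321065] [ 0.99987419 -0.01546767 -0.00351596] [-0.0035378  -0.00138524 -0.99999278] [ 0.11494265  0.21602087 -3.67688918]
top 2 12 11 x [-13.4  -6.   12.6] y [-68.5 -65.6 -19.7 -17.4] slope 0
top 12 22 29 x [-15.9 -11.1  14.1] y [-74.7 -74.7 -28.3 -25.7] slope 0
top 24 33 111 x [-13.7  -5.4  13.4] y [-65.5 -65.4 -22.  -19.6] slope 0
top 36 56 20 x [-6.1 -5.5  2.2] y [-53.  -51.  -23.1 -21.1] slope 0
top 60 74 19 x [-6.  -5.6  2.9] y [-50.8 -50.7 -25.5 -23.4] slope 0
top 76 86 71 x [-5.2 -0.7  3.5] y [-49.8 -49.6 -18.5 -18.4] slope 0.6092
scene 2 12 166 x [-5.6  9.  16.1] y [-74.7 -73.2  74.6  74.9] slope 0.0892
scene 12 22 133 x [ 2.5  4.4 15.6] y [-74.4 -72.8  73.   74.5] slope 0.053
scene 24 33 287 x [-8.   3.6 14.2] y [-65.4 -65.3  64.4  64.4] slope -0.0048
scene 36 56 272 x [1.4 3.4 5.1] y [-50.6 -49.2  49.   49.1] slope 0.007
scene 60 74 134 x [0.5 3.6 5.2] y [-46.3 -45.9  49.4  49.4] slope -0.0303
scene 76 86 90 x [-7.  -0.7  4.5] y [ 8.8 10.2 49.1 49.9] slope 0.3709
```

```bash
python3 -m inch '[[[0.06,0,-0.1],[0,-0.003,0],1],[[0.06,0,-0.1],[0,-0.003,0],1]]'; python3 -m inch '[[[0,0,-0.1],[0,0,0],1],[[0,0,-0.1],[0,0,0],1]]';python3 -m inch '[[[0,0,-0.1],[0,0,0],1],[[0,0,-0.1],[0,0,0],1]]'
```

```text
time: 7.8
tool_pos: [0.5533, 0.1513, 0.0821]
ee_rot: [0.005, 0.707, -0.006, 0.707]
force: [0.1, -0.3, -3.1]
grip_width: 0.0096
time: 8.0
tool_pos: [0.5532, 0.1513, 0.081]
ee_rot: [0.005, 0.707, -0.006, 0.707]
force: [-0.4, 1.0, -2.1]
grip_width: 0.0099
time: 8.2
tool_pos: [0.5534, 0.1513, 0.0803]
ee_rot: [0.005, 0.707, -0.006, 0.707]
force: [-1.5, -0.2, 0.7]
grip_width: 0.0099
```

```bash
python3 -m inch '[[[0,0,0],[0,0,0],0.8],[[0,0,0],[0,0,0],0.7],[[0,0,0],[0,0,0],0.6],[[0,0,0],[0,0,0],0.5],[[0,0,0],[0,0,0],0.5]]'; python3 - <<'E'
from h import *
from rig import bot
s=bot.snapshot("scene");u,v=map(int,proj(s,[.551,.15,.06]));w=(80,60)
cv2.imwrite("pics/rel.png",cv2.resize(s["img"][v-60:v+60,u-80:u+80],(800,600),interpolation=cv2.INTER_CUBIC));print(bot.get_obs()["grip_width"],bot.get_obs()["force"])
E
```

```text
time: 8.7
tool_pos: [0.5535, 0.1513, 0.0803]
ee_rot: [0.005, 0.707, -0.006, 0.707]
force: [0.8, -0.7, -0.2]
grip_width: 0.0432
0.043541092639934775 [-0.36750483 -0.13798441  0.14605143]
```

View pics/rel.png

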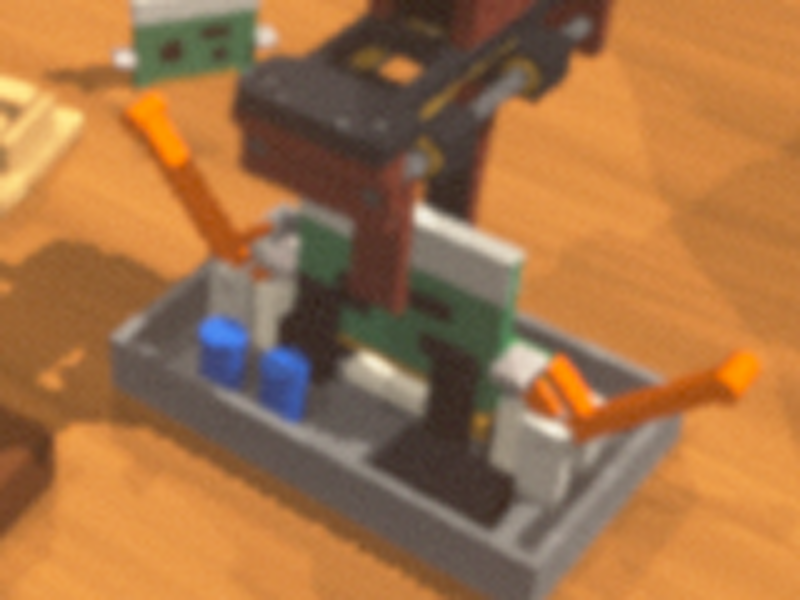

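The board stands between its posts with both ears on the lever jaws (ears at (520,365) and (285,235)), and the fingers are clear. I'll retreat upward and go outside lever_a.

```bash
python3 -m inch '[[[0,0,2],[0,0,0],0.5],[[0,0,5],[0,0,0],0.5],[[0,0,9],[0,0,0],0.5],[[0.04,4.5,9.5],[0,0,0],1],[[0.08,9,9.5],[0,0,0],1],[[0.12,13.5,9.5],[0,0,0],1],[[0.16,18.4,9.5],[0,0,0],1],[[0.16,18.4,9.5],[0,0,0],1]]'; python3 - <<'E'
from h import *
from rig import bot
D={n:bot.snapshot(n) for n in("top","scene")}
pickle.dump(D,open("d3.pkl","wb"))
s=D["top"];u,v=map(int,proj(s,[.551,.15,.06]))
a=cv2.resize(s["img"][v-35:v+35,u-80:u+80],(640,280),interpolation=cv2.INTER_CUBIC)
s=D["scene"];u,v=map(int,proj(s,[.551,.15,.06]));b=cv2.resize(s["img"][v-40:v+40,u-80:u+80],(640,320),interpolation=cv2.INTER_CUBIC)
cv2.imwrite("pics/rest.png",np.vstack([a,b]))
s=D["scene"];P=xyz(s)*1000;H=cv2.cvtColor(s["img"],cv2.COLOR_BGR2HSV);a=(P[...,:2]-[551,150])@np.array([[1,.0135],[-.0135,1]])-(3.8,-1.1)
k=(abs(a[...,0])<12)&(abs(a[...,1])<49)&(P[...,2]>95)&(H[...,1]<90);q=P[k];aa=a[k]
for g in range(-48,48,12):
    m=(aa[:,1]>=g)&(aa[:,1]<g+12);print(g,m.sum(),q[m,2].max().round(1) if m.any() else "",end=" | ")
print(bot.get_obs()["tool_pos"],bot.get_obs()["grip_width"])
E
```

```text
time: 9.55
tool_pos: [0.5524, 0.3443, 0.1743]
ee_rot: [0.003, 0.708, -0.001, 0.707]
force: [0.6, 0.5, -0.9]
grip_width: 0.0075
-48 42 109.7 | -36 43 108.9 | -24 45 109.9 | -12 45 109.3 | 0 45 109.6 | 12 48 109.1 | 24 49 109.8 | 36 49 110.3 | [0.55437464 0.33643773 0.17463744] 0.0015633561584166623
```

View pics/rest.png

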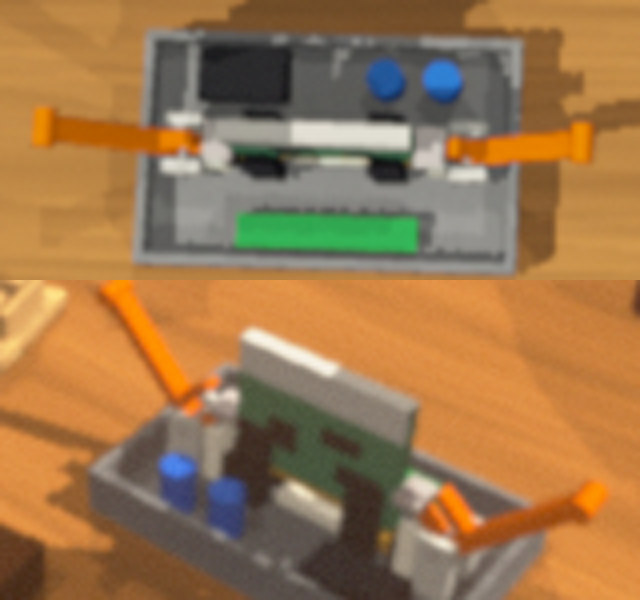

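The board rests level (top edge about 109.5 mm along its length) with both ears on the open lever jaws; tips are at (43,127) and (582,142) in the top half. Going down outside lever_a.

```bash
python3 -m inch '[[[0,0,-3],[0,0,0],1],[[0,0,-6],[0,0,0],1],[[0,0,-9.1],[0,0,0],1],[[0,0,-9.1],[0,0,0],1]]' ; python3 -m inch '[[[0,-0.8,0],[0,0,0],1],[[0,-1.6,0],[0,0,0],1],[[0,-2,0],[0,0,0],1],[[0,-2,0],[0,0,0],1]]'; python3 -m inch '[[[0,-0.3,0],[0,0,0],1],[[0,-0.6,0],[0,0,0],1],[[0,-0.6,0],[0,0,0],1]]'
```

```text
time: 10.05
tool_pos: [0.5524, 0.3329, 0.08]
ee_rot: [0.003, 0.709, -0.008, 0.705]
force: [0.0, 0.3, -0.0]
grip_width: 0.0008
time: 10.45
tool_pos: [0.5534, 0.3118, 0.0815]
ee_rot: [0.004, 0.709, -0.008, 0.706]
force: [-0.4, -0.3, -0.1]
grip_width: 0.0005
time: 10.75
tool_pos: [0.5536, 0.3054, 0.0818]
ee_rot: [0.004, 0.709, -0.008, 0.706]
force: [0.5, 1.0, -0.1]
grip_width: 0.0002
```

```bash
python3 -m inch '[[[0,-0.4,0],[0,0,0],1],[[0,-0.8,0],[0,0,0],1],[[0,-0.8,0],[0,0,0],1]]'; python3 -m inch '[[[0,-0.4,0],[0,0,0],1],[[0,-0.8,0],[0,0,0],1],[[0,-0.8,0],[0,0,0],1]]'; cat > lev.py <<'E'
from h import *
from rig import bot
D={n:bot.snapshot(n) for n in("top","scene")};pickle.dump(D,open("d4.pkl","wb"))
O={n:np.array([551,150])for n in D};C={"top":(.2,.15),"scene":(3.8,-1.1)}
for n in D:
    s=D[n];P=xyz(s)*1000;H=cv2.cvtColor(s["img"],cv2.COLOR_BGR2HSV);a=(P[...,:2]-[551,150])@np.array([[1,.0135],[-.0135,1]])-C[n]
    for sg in(1,-1):
        k=(H[...,0]>5)&(H[...,0]<17)&(H[...,1]>200)&(abs(a[...,0])<18)&(a[...,1]*sg>70)&(a[...,1]*sg<160)&(P[...,2]>48)
        if k.sum()<8: print(n,sg,"few");continue
        y=a[k][:,1]*sg-78;z=P[k][:,2]-40;r=np.hypot(y,z);t=r>70
        mid=(r>25)&(r<72);th=np.arctan2(y,z)
        e=r>np.sort(r)[-4]-1e-9
        print(n,"ab"[sg<0],k.sum(),"bar out/z mean",y[t].mean().round(1),(z[t].mean()+40).round(1),"th bar",(np.median(th[t])-.047).round(3),"th arm",np.median(th[mid]).round(3))
    q=(abs(a[...,0])<12)&(abs(a[...,1])<49)&(P[...,2]>85)&(H[...,1]<90)
    for lo,hi in((-48,-20),(-10,10),(20,48)):
        m=q&(a[...,1]>lo)&(a[...,1]<hi);print("  top z",lo,np.sort(P[...,2][m])[-8:].mean().round(1) if m.sum()>8 else "-",end="")
    print()
o=bot.get_obs();print(o["time"],o["tool_pos"],o["force"])
E
python3 lev.py
```

```text
time: 11.05
tool_pos: [0.5538, 0.2973, 0.082]
ee_rot: [0.004, 0.708, -0.008, 0.706]
force: [0.6, 1.1, 1.7]
grip_width: 0.0004
time: 11.35
tool_pos: [0.5538, 0.288, 0.082]
ee_rot: [0.004, 0.708, -0.009, 0.706]
force: [-0.1, 0.7, 0.1]
grip_width: 0.0005
top a 164 bar out/z mean 37.5 114.6 th bar 0.435 th arm 0.476
top b 67 bar out/z mean 62.0 101.7 th bar 0.744 th arm 0.735
  top z -48 113.0  top z -10 111.0  top z 20 111.3
scene a 117 bar out/z mean nan nan th bar nan th arm 0.57
scene b 124 bar out/z mean 57.3 96.6 th bar 0.745 th arm 0.805
  top z -48 108.5  top z -10 107.5  top z 20 107.0
11.45 [0.5536845  0.28826766 0.08178623] [ 0.58815335 -0.48422641 -0.29590048]lev.py:13: RuntimeWarning: Mean of empty slice.
  print(n,"ab"[sg<0],k.sum(),"bar out/z mean",y[t].mean().round(1),(z[t].mean()+40).round(1),"th bar",(np.median(th[t])-.047).round(3),"th arm",np.median(th[mid]).round(3))
  ret = ret.dtype.type(ret / rcount)
  return _methods._mean(a, axis=axis, dtype=dtype,
```

```bash
python3 -m inch '[[[0,-0.3,0],[0,0,0],1],[[0,-0.5,0],[0,0,0],1],[[0,-0.5,0],[0,0,0],1]]'; python3 -m inch '[[[0,1,0],[0,0,0],1],[[0,2,2],[0,0,0],1],[[0,2.2,6],[0,0,0],1],[[0,2.2,10],[0,0,0],1],[[0,-2,10],[0,0,0],1],[[0,-6.5,10],[0,0,0],1],[[0,-11,10],[0,0,0],1],[[0,-15.5,10],[0,0,0],1]]'; python3 lev.py 2>/dev/null
```

```text
time: 11.75
tool_pos: [0.5537, 0.2827, 0.0817]
ee_rot: [0.004, 0.709, -0.009, 0.706]
force: [0.7, -0.1, 0.2]
grip_width: 0.0005
time: 12.55
tool_pos: [0.5535, 0.1267, 0.1819]
ee_rot: [0.004, 0.709, -0.009, 0.706]
force: [0.6, 0.4, 0.7]
grip_width: 0.0003
top 1 few
top b 115 bar out/z mean 59.6 101.9 th bar 0.715 th arm 0.765
  top z -48 604.2  top z -10 601.4  top z 20 601.1
scene a 172 bar out/z mean 39.1 115.0 th bar 0.432 th arm 0.503
scene b 146 bar out/z mean 58.1 97.9 th bar 0.738 th arm 0.8
  top z -48 327.5  top z -10 483.3  top z 20 105.6
12.65 [0.5540461  0.12055786 0.18249046] [ 0.61810954  0.27181658 -0.41365702]
```

```bash
python3 -m inch '[[[0,-4.5,0],[0,0,0],1],[[-0.1,-9,0],[0,0,0],1],[[-0.2,-13.5,0],[0,0,0],1],[[-0.3,-16.3,0],[0,0,0],1],[[-0.3,-16.3,-3],[0,0,0],1],[[-0.3,-16.3,-6.5],[0,0,0],1],[[-0.3,-16.3,-10],[0,0,0],1],[[-0.3,-16.3,-10],[0,0,0],1]]';  python3 -m inch '[[[0,0,0],[0,0,0],1],[[0,0.7,0],[0,0,0],1],[[0,1.4,0],[0,0,0],1],[[0,2.1,0],[0,0,0],1],[[0,2.7,0],[0,0,0],1],[[0,2.7,0],[0,0,0],1]]'
```

```text
time: 13.45
tool_pos: [0.5483, -0.0414, 0.0787]
ee_rot: [0.006, 0.711, -0.013, 0.703]
force: [-0.2, 0.8, -0.3]
grip_width: 0.0006
time: 14.05
tool_pos: [0.5486, -0.0128, 0.0791]
ee_rot: [0.006, 0.711, -0.012, 0.703]
force: [0.3, 0.3, 0.2]
grip_width: 0.0002
```

```bash
python3 -m inch '[[[0.25,0.4,0.3],[0,-0.01,0],1],[[0.25,0.9,0.3],[0,-0.01,0],1],[[0.25,1.4,0.3],[0,-0.01,0],1],[[0.25,1.4,0.3],[0,-0.01,0],1]]';python3 -m inch '[[[0,0.5,0],[0,0,0],1],[[0,1,0],[0,0,0],1],[[0,1,0],[0,0,0],1]]';python3 -m inch '[[[0,0.4,0],[0,0,0],1],[[0,0.8,0],[0,0,0],1],[[0,0.8,0],[0,0,0],1]]'; python3 lev.py 2>/dev/null
```

```text
time: 14.45
tool_pos: [0.5512, 0.0018, 0.0822]
ee_rot: [0.006, 0.707, -0.012, 0.707]
force: [1.2, -1.2, 0.4]
grip_width: 0.0004
time: 14.75
tool_pos: [0.5511, 0.0131, 0.0819]
ee_rot: [0.005, 0.707, -0.011, 0.707]
force: [1.0, -0.6, -0.3]
grip_width: 0.0005
time: 15.05
tool_pos: [0.551, 0.022, 0.0818]
ee_rot: [0.005, 0.707, -0.011, 0.707]
force: [0.1, -0.4, 0.5]
grip_width: 0.0007
top a 140 bar out/z mean 32.4 114.2 th bar 0.362 th arm 0.409
top -1 few
  top z -48 107.2  top z -10 108.1  top z 20 108.6
scene a 172 bar out/z mean 39.1 114.6 th bar 0.436 th arm 0.507
scene b 223 bar out/z mean 27.1 117.3 th bar 0.281 th arm 0.33
  top z -48 103.6  top z -10 103.9  top z 20 104.4
15.15 [0.55098445 0.02167913 0.08185504] [ 0.01363071 -0.97592063  0.13173535]
```

```bash
python3 -m inch '[[[0,-1,0],[0,0,0],1],[[0,-2,2],[0,0,0],1],[[0,-2,6.5],[0,0,0],1],[[0,-2,10],[0,0,0],1],[[0,2,10],[0,0,0],1],[[0,6.5,10],[0,0,0],1],[[0,11,10],[0,0,0],1],[[0.1,15.5,10],[0,0,0],1]]'; python3 -m inch '[[[0,4,0],[0,0,0],1],[[0.1,8.5,0],[0,0,0],1],[[0.2,13,0],[0,0,0],1],[[0.2,15,0],[0,0,0],1],[[0.2,14.6,0],[0,0,0],1],[[0.2,14.6,-4],[0,0,0],1],[[0.2,14.6,-8],[0,0,0],1],[[0.2,14.6,-9.8],[0,0,0],1]]'
```

```text
time: 15.95
tool_pos: [0.5519, 0.1775, 0.1822]
ee_rot: [0.006, 0.707, -0.011, 0.707]
force: [0.6, -0.1, 0.5]
grip_width: 0.0003
time: 16.75
tool_pos: [0.5529, 0.3198, 0.081]
ee_rot: [0.005, 0.708, -0.013, 0.706]
force: [-0.1, 0.0, 0.9]
grip_width: 0.0003
```

```bash
python3 -m inch '[[[0.2,-1,0.2],[0,0,0],1],[[0.2,-2,0.2],[0,0,0],1],[[0.2,-3,0.2],[0,0,0],1],[[0.2,-3.5,0.2],[0,0,0],1],[[0.2,-3.5,0.2],[0,0,0],1]]'; for i in 1 2 3; do python3 -m inch '[[[0,-0.25,0],[0,0,0],1],[[0,-0.45,0],[0,0,0],1],[[0,-0.45,0],[0,0,0],1]]' | grep -v ee_rot; done
```

```text
time: 17.25
tool_pos: [0.5557, 0.2838, 0.0844]
ee_rot: [0.006, 0.708, -0.013, 0.706]
force: [-0.0, -0.4, 0.4]
grip_width: 0.0007
time: 17.55
tool_pos: [0.5559, 0.2797, 0.0848]
force: [-0.3, 0.2, 0.6]
grip_width: 0.0004
time: 17.85
tool_pos: [0.5559, 0.275, 0.0847]
force: [-0.0, 0.6, 0.1]
grip_width: 0.0004
time: 18.15
tool_pos: [0.5559, 0.2699, 0.0847]
force: [-0.3, 0.2, -0.1]
grip_width: 0.001
```

```bash
python3 lev.py 2>/dev/null; python3 -m inch '[[[0,-0.2,0],[0,0,0],1],[[0,-0.2,0],[0,0,0],1]]' | grep -v ee_rot; python3 -m inch '[[[0,-0.2,0],[0,0,0],1],[[0,-0.2,0],[0,0,0],1]]' | grep -v ee_rot
```

```text
top a 108 bar out/z mean 20.2 117.9 th bar 0.205 th arm 0.252
top b 73 bar out/z mean 30.2 119.7 th bar 0.325 th arm 0.299
  top z -48 107.1  top z -10 107.8  top z 20 107.9
scene a 109 bar out/z mean nan nan th bar nan th arm 0.376
scene b 201 bar out/z mean 26.3 115.8 th bar 0.283 th arm 0.332
  top z -48 103.9  top z -10 103.4  top z 20 103.7
18.25 [0.5558425  0.26996085 0.08460199] [ 0.74205926  0.77362402 -1.28384025]
time: 18.45
tool_pos: [0.5558, 0.2678, 0.0846]
force: [-0.4, 1.7, 0.3]
grip_width: 0.0005
time: 18.65
tool_pos: [0.5559, 0.2661, 0.0848]
force: [-0.4, 2.5, 1.1]
grip_width: 0.0006
```

```bash
python3 -m inch '[[[0,-0.15,0],[0,0,0],1],[[0,-0.15,0],[0,0,0],1]]' | grep -v ee_rot; python3 -m inch '[[[0,-0.15,0],[0,0,0],1],[[0,-0.15,0],[0,0,0],1]]' | grep -v ee_rot;python3 -m inch '[[[0,-0.15,0],[0,0,0],1],[[0,-0.15,0],[0,0,0],1]]' | grep -v ee_rot
```

```text
time: 18.85
tool_pos: [0.5559, 0.2651, 0.085]
force: [0.7, 4.4, 2.7]
grip_width: 0.0004
time: 19.05
tool_pos: [0.556, 0.2639, 0.0852]
force: [-0.0, 3.9, 2.8]
grip_width: 0.0006
time: 19.25
tool_pos: [0.5561, 0.2623, 0.0853]
force: [0.6, 3.8, 2.5]
grip_width: 0.0003
```

```bash
python3 -m inch '[[[0,-0.15,0],[0,0,0],1],[[0,-0.15,0],[0,0,0],1]]' | grep -v ee_rot; python3 -m inch '[[[0,-0.15,0],[0,0,0],1],[[0,-0.15,0],[0,0,0],1]]' | grep -v ee_rot;python3 -m inch '[[[0,-0.15,0],[0,0,0],1],[[0,-0.15,0],[0,0,0],1]]' | grep -v ee_rot
```

```text
time: 19.45
tool_pos: [0.5561, 0.2604, 0.0853]
force: [-0.4, 4.0, 1.6]
grip_width: 0.0004
time: 19.65
tool_pos: [0.5562, 0.2583, 0.0853]
force: [0.0, 3.7, 1.4]
grip_width: 0.0006
time: 19.85
tool_pos: [0.5562, 0.2563, 0.0852]
force: [0.5, 1.8, 2.7]
grip_width: 0.0002
```

```bash
python3 -m inch '[[[0,-0.12,0],[0,0,0],1],[[0,-0.12,0],[0,0,0],1]]' | grep -v ee_rot; python3 -m inch '[[[0,-0.12,0],[0,0,0],1],[[0,-0.12,0],[0,0,0],1]]' | grep -v ee_rot;python3 lev.py 2>/dev/null
```

```text
time: 20.05
tool_pos: [0.5562, 0.2547, 0.0852]
force: [0.5, 3.6, 1.0]
grip_width: 0.0005
time: 20.25
tool_pos: [0.5562, 0.2532, 0.0852]
force: [-0.5, 2.4, 1.6]
grip_width: 0.0003
top a 57 bar out/z mean 4.2 116.0 th bar 0.01 th arm 0.056
top b 71 bar out/z mean 30.2 119.2 th bar 0.332 th arm 0.301
  top z -48 108.4  top z -10 106.4  top z 20 105.9
scene a 107 bar out/z mean nan nan th bar nan th arm 0.21
scene b 207 bar out/z mean 26.4 115.8 th bar 0.28 th arm 0.33
  top z -48 103.6  top z -10 102.8  top z 20 102.2
20.35 [0.55617257 0.25328103 0.08511172] [0.23251791 3.51970965 1.66526712]
```

```bash
python3 -m inch '[[[0,-0.1,0],[0,0,0],1],[[0,-0.1,0],[0,0,0],1]]' | grep -v ee_rot; python3 -m inch '[[[0,-0.1,0],[0,0,0],1],[[0,-0.1,0],[0,0,0],1]]' | grep -v ee_rot;python3 -m inch '[[[0,-0.1,0],[0,0,0],1],[[0,-0.1,0],[0,0,0],1]]' | grep -v ee_rot
```

```text
time: 20.55
tool_pos: [0.5562, 0.2522, 0.0851]
force: [-0.3, 3.6, 1.4]
grip_width: 0.0005
time: 20.75
tool_pos: [0.5562, 0.251, 0.0851]
force: [-0.6, 3.5, 1.6]
grip_width: 0.0002
time: 20.95
tool_pos: [0.5562, 0.25, 0.0852]
force: [-1.0, 4.0, 2.4]
grip_width: 0.0003
```

```bash
python3 -m inch '[[[0,-0.1,0],[0,0,0],1],[[0,-0.1,0],[0,0,0],1]]' | grep -v ee_rot; python3 -m inch '[[[0,-0.1,0],[0,0,0],1],[[0,-0.1,0],[0,0,0],1]]' | grep -v ee_rot;python3 -m inch '[[[0,-0.1,0],[0,0,0],1],[[0,-0.1,0],[0,0,0],1]]' | grep -v ee_rot
```

```text
time: 21.15
tool_pos: [0.5562, 0.249, 0.0853]
force: [0.4, 5.4, 1.4]
grip_width: 0.0002
time: 21.35
tool_pos: [0.5562, 0.2483, 0.0854]
force: [-0.2, 4.9, 1.9]
grip_width: 0.0005
time: 21.55
tool_pos: [0.5562, 0.248, 0.0854]
force: [0.3, 4.4, 2.0]
grip_width: 0.0007
```

```bash
python3 -m inch '[[[0,-0.14,0],[0,0,0],1],[[0,-0.14,0],[0,0,0],1]]' | grep -v ee_rot; python3 -m inch '[[[0,-0.17,0],[0,0,0],1],[[0,-0.17,0],[0,0,0],1]]' | grep -v ee_rot
```

```text
time: 21.75
tool_pos: [0.5562, 0.2476, 0.0855]
force: [0.4, 6.9, 1.9]
grip_width: 0.0004
time: 21.95
tool_pos: [0.5562, 0.2472, 0.0856]
force: [2.1, 7.5, 0.3]
grip_width: 0.0003
```

```bash
python3 -m inch '[[[0,-0.2,0],[0,0,0],1],[[0,-0.2,0],[0,0,0],1]]' | grep -v ee_rot; python3 -m inch '[[[0,-0.23,0],[0,0,0],1],[[0,-0.23,0],[0,0,0],1]]' | grep -v ee_rot;python3 lev.py 2>/dev/null
```

```text
time: 22.15
tool_pos: [0.5561, 0.2468, 0.0857]
force: [-0.2, 8.3, 0.6]
grip_width: 0.0004
time: 22.35
tool_pos: [0.5561, 0.2464, 0.0858]
force: [1.0, 8.5, 1.1]
grip_width: 0.0012
top a 38 bar out/z mean -2.2 112.6 th bar -0.077 th arm -0.026
top b 67 bar out/z mean 30.4 119.6 th bar 0.346 th arm 0.304
  top z -48 108.8  top z -10 106.0  top z 20 477.4
scene a 102 bar out/z mean nan nan th bar nan th arm 0.131
scene b 206 bar out/z mean 26.2 115.8 th bar 0.275 th arm 0.329
  top z -48 103.3  top z -10 102.6  top z 20 100.9
22.45 [0.55609664 0.2464928  0.08580686] [1.83098861 8.09081372 0.39565805]
```

```bash
python3 -m inch '[[[0,-0.27,0],[0,0,0],1],[[0,-0.27,0],[0,0,0],1]]' | grep -v ee_rot; python3 -m inch '[[[0,-0.28,0],[0,0,0],1],[[0,-0.28,0],[0,0,0],1]]' | grep -v ee_rot
```

```text
time: 22.65
tool_pos: [0.556, 0.2461, 0.0859]
force: [0.9, 9.6, -0.7]
grip_width: 0.0003
time: 22.85
tool_pos: [0.556, 0.2459, 0.086]
force: [1.7, 9.8, -1.5]
grip_width: 0.0004
```

```bash
python3 -m inch '[[[0,-0.32,0],[0,0,0],1],[[0,-0.32,0],[0,0,0],1]]' | grep -v ee_rot; python3 -m inch '[[[0,-0.33,0],[0,0,0],1],[[0,-0.33,0],[0,0,0],1]]' | grep -v ee_rot
```

```text
time: 23.05
tool_pos: [0.556, 0.2457, 0.0861]
force: [1.7, 11.8, -0.7]
grip_width: 0.0006
time: 23.25
tool_pos: [0.556, 0.2457, 0.0862]
force: [1.5, 13.1, -1.5]
grip_width: 0.0004
```

```bash
python3 -m inch '[[[0,1.5,0],[0,0,0],1],[[0,2.5,2],[0,0,0],1],[[0,2.5,6.5],[0,0,0],1],[[0,2.5,10],[0,0,0],1],[[0,-2,10],[0,0,0],1],[[-0.1,-6.5,10],[0,0,0],1],[[-0.2,-11,10],[0,0,0],1],[[-0.3,-15.5,10],[0,0,0],1]]';  python3 -m inch '[[[0,-4,0],[0,0,0],1],[[0,-8.5,0],[0,0,0],1],[[0,-10.5,0],[0,0,0],1],[[0,-10.5,0],[0,0,0],1],[[0,-10.5,-3],[0,0,0],1],[[0,-10.5,-7],[0,0,0],1],[[0,-10.5,-9.8],[0,0,0],1],[[0,-10.5,-9.8],[0,0,0],1]]'; python3 lev.py 2>/dev/null
```

```text
time: 24.05
tool_pos: [0.5522, 0.0881, 0.1859]
ee_rot: [0.01, 0.706, -0.003, 0.708]
force: [-0.1, -0.4, 0.6]
grip_width: 0.0003
time: 24.85
tool_pos: [0.5491, -0.0157, 0.0842]
ee_rot: [0.009, 0.709, -0.003, 0.705]
force: [-0.4, -0.1, 0.1]
grip_width: 0.0002
top a 68 bar out/z mean 2.7 126.3 th bar -0.038 th arm -0.0
top b 32 bar out/z mean nan nan th bar nan th arm 0.296
  top z -48 107.1  top z -10 107.2  top z 20 104.9
scene a 220 bar out/z mean 7.5 122.8 th bar 0.054 th arm 0.155
scene b 223 bar out/z mean 26.8 117.2 th bar 0.283 th arm 0.331
  top z -48 103.6  top z -10 102.6  top z 20 101.8
24.95 [ 0.55199762 -0.01642324  0.08793777] [-0.28377143 -0.30754816  0.38446656]
```

```bash
python3 -m inch '[[[0,1,0],[0,0,0],1],[[0,2,0],[0,0,0],1],[[0,3,0],[0,0,0],1],[[0,3.7,0],[0,0,0],1],[[0,3.7,0],[0,0,0],1]]'; python3 -m inch '[[[0,0.3,0],[0,0,0],1],[[0,0.6,0],[0,0,0],1],[[0,0.6,0],[0,0,0],1]]' | grep -v ee_rot; python3 -m inch '[[[0,0.2,0],[0,0,0],1],[[0,0.4,0],[0,0,0],1],[[0,0.4,0],[0,0,0],1]]' | grep -v ee_rot
```

```text
time: 25.45
tool_pos: [0.5522, 0.0224, 0.0883]
ee_rot: [0.009, 0.706, -0.002, 0.708]
force: [0.5, 0.3, 0.7]
grip_width: 0.0001
time: 25.75
tool_pos: [0.5523, 0.0279, 0.0883]
force: [0.6, -2.1, 0.5]
grip_width: 0.0002
time: 26.05
tool_pos: [0.5524, 0.0307, 0.0885]
force: [-0.1, -5.4, 1.6]
grip_width: 0.0005
```

```bash
python3 -m inch '[[[0,0.18,0],[0,0,0],1],[[0,0.18,0],[0,0,0],1]]' | grep -v ee_rot; python3 -m inch '[[[0,0.18,0],[0,0,0],1],[[0,0.18,0],[0,0,0],1]]' | grep -v ee_rot; python3 -m inch '[[[0,0.18,0],[0,0,0],1],[[0,0.18,0],[0,0,0],1]]' | grep -v ee_rot
```

```text
time: 26.25
tool_pos: [0.5525, 0.0313, 0.0886]
force: [-0.9, -4.7, 2.4]
grip_width: 0.0005
time: 26.45
tool_pos: [0.5526, 0.0318, 0.0888]
force: [-0.3, -6.2, 2.4]
grip_width: 0.0002
time: 26.65
tool_pos: [0.5526, 0.0323, 0.0889]
force: [-1.5, -5.6, 2.2]
grip_width: 0.0005
```

```bash
python3 -m inch '[[[0,0.18,0],[0,0,0],1],[[0,0.18,0],[0,0,0],1]]' | grep -v ee_rot; python3 -m inch '[[[0,0.18,0],[0,0,0],1],[[0,0.18,0],[0,0,0],1]]' | grep -v ee_rot; python3 -m inch '[[[0,0.18,0],[0,0,0],1],[[0,0.18,0],[0,0,0],1]]' | grep -v ee_rot
```

```text
time: 26.85
tool_pos: [0.5525, 0.0327, 0.089]
force: [0.3, -6.3, 3.6]
grip_width: 0.0002
time: 27.05
tool_pos: [0.5526, 0.033, 0.0891]
force: [-0.8, -6.0, 2.9]
grip_width: 0.0005
time: 27.25
tool_pos: [0.5526, 0.0334, 0.0892]
force: [-1.9, -6.1, 2.1]
grip_width: 0.0006
```

```bash
python3 -m inch '[[[0,0.24,0],[0,0,0],1],[[0,0.24,0],[0,0,0],1]]' | grep -v ee_rot; python3 -m inch '[[[0,0.24,0],[0,0,0],1],[[0,0.24,0],[0,0,0],1]]' | grep -v ee_rot; python3 lev.py 2>/dev/null
```

```text
time: 27.45
tool_pos: [0.5526, 0.0345, 0.0893]
force: [-0.5, -5.2, 2.3]
grip_width: 0.0002
time: 27.65
tool_pos: [0.5526, 0.0357, 0.0895]
force: [-0.5, -5.6, 3.0]
grip_width: 0.0003
top a 71 bar out/z mean 2.7 126.6 th bar -0.036 th arm 0.005
top -1 few
  top z -48 -  top z -10 105.8  top z 20 105.6
scene a 209 bar out/z mean 7.5 122.1 th bar 0.051 th arm 0.156
scene b 212 bar out/z mean 14.5 121.3 th bar 0.123 th arm 0.166
  top z -48 101.7  top z -10 101.3  top z 20 101.3
27.75 [0.55265252 0.03566806 0.08945388] [-0.89733914 -5.17285163  2.3112292 ]
```

Lever b is still moving under about 5–6 N, and its end is coming down (103.6 → 101.7 mm). I'll carry on.

```bash
python3 -m inch '[[[0,0.2,0],[0,0,0],1],[[0,0.2,0],[0,0,0],1]]' | grep -v ee_rot; python3 -m inch '[[[0,0.2,0],[0,0,0],1],[[0,0.2,0],[0,0,0],1]]' | grep -v ee_rot; python3 -m inch '[[[0,0.2,0],[0,0,0],1],[[0,0.2,0],[0,0,0],1]]' | grep -v ee_rot
```

```text
time: 27.95
tool_pos: [0.5527, 0.0365, 0.0896]
force: [-0.2, -6.0, 2.7]
grip_width: 0.0006
time: 28.15
tool_pos: [0.5527, 0.0372, 0.0897]
force: [-0.9, -6.1, 2.0]
grip_width: 0.0004
time: 28.35
tool_pos: [0.5528, 0.038, 0.0898]
force: [-0.0, -6.0, 2.3]
grip_width: 0.0008
```

```bash
python3 -m inch '[[[0,0.2,0],[0,0,0],1],[[0,0.2,0],[0,0,0],1]]' | grep -v ee_rot; python3 -m inch '[[[0,0.2,0],[0,0,0],1],[[0,0.2,0],[0,0,0],1]]' | grep -v ee_rot; python3 -m inch '[[[0,0.2,0],[0,0,0],1],[[0,0.2,0],[0,0,0],1]]' | grep -v ee_rot
```

```text
time: 28.55
tool_pos: [0.5528, 0.0389, 0.0899]
force: [0.1, -5.4, 2.0]
grip_width: 0.0003
time: 28.75
tool_pos: [0.5528, 0.0398, 0.09]
force: [-1.2, -4.9, 2.8]
grip_width: 0.0007
time: 28.95
tool_pos: [0.5528, 0.0406, 0.0901]
force: [-0.5, -4.9, 2.8]
grip_width: 0.0003
```

```bash
python3 -m inch '[[[0,0.24,-0.1],[0,0,0],1],[[0,0.24,-0.1],[0,0,0],1]]' | grep -v ee_rot; python3 -m inch '[[[0,0.24,0],[0,0,0],1],[[0,0.24,0],[0,0,0],1]]' | grep -v ee_rot; python3 -m inch '[[[0,0.24,0],[0,0,0],1],[[0,0.24,0],[0,0,0],1]]' | grep -v ee_rot
```

```text
time: 29.15
tool_pos: [0.5529, 0.0421, 0.0891]
force: [-0.4, -5.4, 0.5]
grip_width: 0.0007
time: 29.35
tool_pos: [0.5529, 0.0437, 0.0892]
force: [0.1, -6.1, 2.0]
grip_width: 0.0005
time: 29.55
tool_pos: [0.553, 0.0445, 0.0894]
force: [-1.5, -7.7, 3.7]
grip_width: 0.0006
```

```bash
python3 -m inch '[[[0,0.22,0],[0,0,0],1],[[0,0.22,0],[0,0,0],1]]' | grep -v ee_rot; python3 -m inch '[[[0,0.22,0],[0,0,0],1],[[0,0.22,0],[0,0,0],1]]' | grep -v ee_rot; python3 -m inch '[[[0,0.22,0],[0,0,0],1],[[0,0.22,0],[0,0,0],1]]' | grep -v ee_rot
```

```text
time: 29.75
tool_pos: [0.553, 0.0448, 0.0895]
force: [-1.2, -8.2, 2.6]
grip_width: -0.0
time: 29.95
tool_pos: [0.5529, 0.0448, 0.0895]
force: [-0.2, -9.1, 2.9]
grip_width: 0.0008
time: 30.15
tool_pos: [0.5529, 0.0448, 0.0896]
force: [0.4, -8.8, 1.9]
grip_width: 0.0003
```

```bash
python3 -m inch '[[[0,0.28,0],[0,0,0],1],[[0,0.28,0],[0,0,0],1]]' | grep -v ee_rot; python3 -m inch '[[[0,0.3,0],[0,0,0],1],[[0,0.3,0],[0,0,0],1]]' | grep -v ee_rot; python3 lev.py 2>/dev/null
```

```text
time: 30.35
tool_pos: [0.5528, 0.045, 0.0896]
force: [-0.4, -9.8, 1.7]
grip_width: 0.0003
time: 30.55
tool_pos: [0.5529, 0.0451, 0.0897]
force: [-1.0, -10.4, 2.7]
grip_width: 0.0001
top a 66 bar out/z mean 1.9 125.5 th bar -0.027 th arm 0.012
top -1 few
  top z -48 488.1  top z -10 -  top z 20 104.9
scene a 212 bar out/z mean 8.4 122.4 th bar 0.065 th arm 0.165
scene b 203 bar out/z mean 4.6 122.3 th bar -0.002 th arm 0.039
  top z -48 483.3  top z -10 101.0  top z 20 100.7
30.65 [0.55281793 0.04508716 0.08971011] [ -0.52291702 -10.185814     3.124302  ]
```

```bash
python3 -m inch '[[[0,0.34,0],[0,0,0],1],[[0,0.34,0],[0,0,0],1]]' | grep -v ee_rot; python3 -m inch '[[[0,0.36,0],[0,0,0],1],[[0,0.36,0],[0,0,0],1]]' | grep -v ee_rot
```

```text
time: 30.85
tool_pos: [0.5528, 0.0455, 0.0898]
force: [0.6, -9.9, 3.0]
grip_width: 0.0006
time: 31.05
tool_pos: [0.5528, 0.0457, 0.0899]
force: [-0.5, -11.8, 2.7]
grip_width: 0.0006
```

```bash
python3 -m inch '[[[0,0.37,0],[0,0,0],1],[[0,0.37,0],[0,0,0],1],[[0,0.37,0],[0,0,0],1],[[0,0.37,0],[0,0,0],1]]' | grep -v ee_rot
```

```text
time: 31.45
tool_pos: [0.5527, 0.0457, 0.09]
force: [-0.1, -13.0, 2.9]
grip_width: 0.0002
```

```bash
python3 -m inch '[[[0,0.38,0],[0,0,0],1],[[0,0.38,0],[0,0,0],1],[[0,0.38,0],[0,0,0],1],[[0,0.38,0],[0,0,0],1]]' | grep -v ee_rot; python3 -c "
from rig import bot
for i in range(1): print(bot.get_obs()['force'])"
```

```text
time: 31.85
tool_pos: [0.5527, 0.0457, 0.0901]
force: [-0.7, -13.1, 1.5]
grip_width: 0.0007
[ -0.72203736 -13.07724052   1.48568173]
```

```bash
python3 -m inch '[[[0,-1.5,0],[0,0,0],1],[[0,-3,1],[0,0,0],1],[[0,-4,5],[0,0,0],1],[[0,-6,9],[0,0,0],1],[[-4,-8,12],[0,0,0],1],[[-8,-11,13],[0,0,0],1],[[-12,-14,13],[0,0,0],1],[[-15,-18,13],[0,0,0],1]]' | grep -v ee_rot; python3 lev.py 2>/dev/null; python3 - <<'E'
from h import *
D=pickle.load(open("d4.pkl","rb"))
s=D["top"];u,v=map(int,proj(s,[.551,.15,.06]));a=cv2.resize(s["img"][v-35:v+35,u-80:u+80],(640,280),interpolation=cv2.INTER_CUBIC)
s=D["scene"];u,v=map(int,proj(s,[.551,.15,.06]));b=cv2.resize(s["img"][v-40:v+40,u-80:u+80],(640,320),interpolation=cv2.INTER_CUBIC)
cv2.imwrite("pics/end.png",np.vstack([a,b]))
E
```

```text
time: 32.65
tool_pos: [0.4033, -0.1313, 0.2208]
force: [0.3, -0.5, -0.1]
grip_width: 0.0006
top a 77 bar out/z mean 4.4 126.2 th bar -0.015 th arm 0.02
top b 39 bar out/z mean 10.8 129.7 th bar 0.079 th arm 0.152
  top z -48 105.4  top z -10 103.9  top z 20 105.2
scene a 225 bar out/z mean 8.9 123.5 th bar 0.063 th arm 0.172
scene b 201 bar out/z mean 6.8 122.2 th bar 0.028 th arm 0.069
  top z -48 100.8  top z -10 100.3  top z 20 100.7
32.75 [ 0.40124967 -0.13518642  0.22087314] [0.50159388 0.4578243  0.01646226]
```

View pics/end.png

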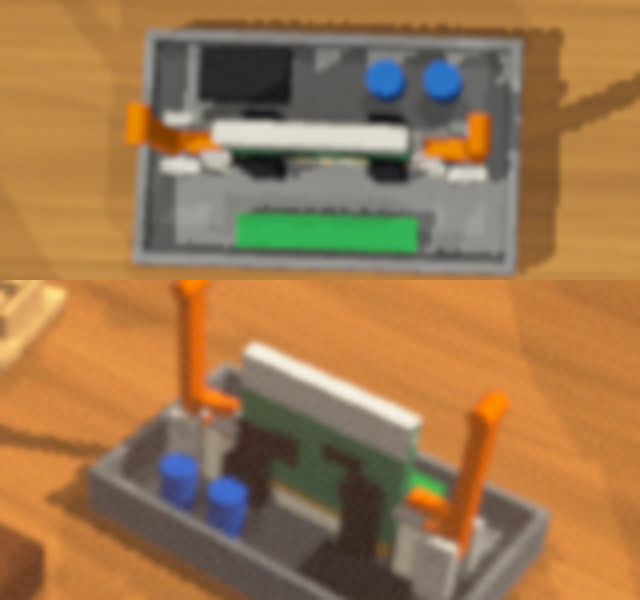

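The board sits level and low (top edge about 100.6 mm at both ends, 9 mm below its rest on the open levers), and both levers stand upright. Lever a appears to have been eased back about 1 mm at its tip as b went home, so I'll press it again to confirm it is still solid.

```bash
python3 -m inch '[[[2,4.5,0],[0,0,0],1],[[4,9,0],[0,0,0],1],[[6,13.5,0],[0,0,0],1],[[8,18,0],[0,0,0],1],[[10,22.5,0],[0,0,0],1],[[12,27,0],[0,0,0],1],[[13.5,31.5,0],[0,0,0],1],[[14.5,36,0],[0,0,0],1]]'; python3 -m inch '[[[0.3,4,0],[0,0,0],1],[[0.6,7.5,0],[0,0,0],1],[[0.9,7.5,0],[0,0,0],1],[[0.9,7.5,-2],[0,0,0],1],[[0.9,7.5,-6],[0,0,0],1],[[0.9,7.5,-10],[0,0,0],1],[[0.9,7.5,-13.2],[0,0,0],1],[[0.9,7.5,-13.2],[0,0,0],1]]'
```

```text
time: 33.55
tool_pos: [0.5471, 0.2272, 0.2211]
ee_rot: [0.012, 0.705, -0.034, 0.708]
force: [0.1, -0.2, -0.1]
grip_width: 0.0003
time: 34.35
tool_pos: [0.5535, 0.3006, 0.0851]
ee_rot: [0.01, 0.707, -0.036, 0.706]
force: [-1.6, -0.2, 0.1]
grip_width: 0.0005
```

```bash
python3 -m inch '[[[0.2,-1.5,0],[0,0,0.05],1],[[0.2,-3,0],[0,0,0.05],1],[[0.2,-4.2,0],[0,0,0.05],1],[[0.2,-4.9,0],[0,0,0.05],1],[[0.2,-4.9,0],[0,0,0.05],1]]'; python3 -m inch '[[[0,-0.2,0],[0,0,0],1],[[0,-0.2,0],[0,0,0],1]]' | grep -v ee_rot; python3 -m inch '[[[0,-0.2,0],[0,0,0],1],[[0,-0.2,0],[0,0,0],1]]' | grep -v ee_rot
```

```text
time: 34.85
tool_pos: [0.5561, 0.2505, 0.0862]
ee_rot: [-0.006, 0.707, -0.019, 0.707]
force: [-0.2, 0.2, 0.2]
grip_width: 0.001
time: 35.05
tool_pos: [0.5562, 0.2491, 0.0866]
force: [-0.2, -0.1, 0.5]
grip_width: 0.0009
time: 35.25
tool_pos: [0.5561, 0.2482, 0.0867]
force: [-0.2, 1.9, 0.3]
grip_width: 0.0003
```

```bash
python3 -m inch '[[[0,-0.2,0],[0,0,0],1],[[0,-0.2,0],[0,0,0],1]]' | grep -v ee_rot; python3 -m inch '[[[0,-0.24,0],[0,0,0],1],[[0,-0.24,0],[0,0,0],1]]' | grep -v ee_rot;  python3 -m inch '[[[0,-0.28,0],[0,0,0],1],[[0,-0.28,0],[0,0,0],1]]' | grep -v ee_rot
```

```text
time: 35.45
tool_pos: [0.5561, 0.2474, 0.0868]
force: [-0.9, 5.2, 0.9]
grip_width: 0.0009
time: 35.65
tool_pos: [0.5561, 0.2466, 0.087]
force: [0.1, 5.7, 1.3]
grip_width: 0.0006
time: 35.85
tool_pos: [0.556, 0.2463, 0.0871]
force: [0.5, 8.8, -0.8]
grip_width: 0.0003
```

```bash
python3 -m inch '[[[0,-0.3,0],[0,0,0],1],[[0,-0.3,0],[0,0,0],1]]' | grep -v ee_rot; python3 -m inch '[[[0,-0.33,0],[0,0,0],1],[[0,-0.33,0],[0,0,0],1]]' | grep -v ee_rot
```

```text
time: 36.05
tool_pos: [0.556, 0.2461, 0.0872]
force: [0.6, 8.8, -1.4]
grip_width: 0.0005
time: 36.25
tool_pos: [0.556, 0.246, 0.0873]
force: [0.5, 10.0, -2.7]
grip_width: 0.0007
```

```bash
python3 -m inch '[[[0,-0.35,0],[0,0,0],1],[[0,-0.35,0],[0,0,0],1],[[0,-0.35,0],[0,0,0],1],[[0,-0.35,0],[0,0,0],1]]' | grep -v ee_rot
```

```text
time: 36.65
tool_pos: [0.5559, 0.2458, 0.0874]
force: [1.9, 10.6, -1.8]
grip_width: 0.0003
```

```bash
python3 -m inch '[[[0,-0.39,0],[0,0,0],1],[[0,-0.39,0],[0,0,0],1],[[0,-0.39,0],[0,0,0],1],[[0,-0.39,0],[0,0,0],1]]' | grep -v ee_rot;  python3 -m inch '[[[0,-0.4,0],[0,0,0],1],[[0,-0.4,0],[0,0,0],1],[[0,-0.4,0],[0,0,0],1],[[0,-0.4,0],[0,0,0],1]]' | grep -v ee_rot
```

```text
time: 37.05
tool_pos: [0.5559, 0.2457, 0.0875]
force: [0.1, 11.8, -1.7]
grip_width: 0.0008
time: 37.45
tool_pos: [0.5559, 0.2456, 0.0876]
force: [2.0, 12.5, -3.1]
grip_width: 0.0003
```

```bash
python3 -m inch '[[[0,1.5,0],[0,0,0],1],[[0,3,1],[0,0,0],1],[[0,4,5],[0,0,0],1],[[0,6,9],[0,0,0],1],[[-3,9,12],[0,0,0],1],[[-6,12,13],[0,0,0],1],[[-9,15,13],[0,0,0],1],[[-12,18,13],[0,0,0],1]]' | grep -v ee_rot; python3 -m inch '[[[0,0,0],[0,0,0],1],[[0,0,0],[0,0,0],1],[[0,0,0],[0,0,0],1]]' | grep -v ee_rot; python3 lev.py 2>/dev/null; python3 - <<'E'
from h import *
D=pickle.load(open("d4.pkl","rb"));cv2.imwrite("pics/f.png",np.vstack([cv2.resize(D["top"]["img"],(400,300)),cv2.resize(D["scene"]["img"],(400,300))]))
E
```

```text
time: 38.25
tool_pos: [0.4348, 0.427, 0.219]
force: [0.1, 1.0, 0.4]
grip_width: 0.0003
time: 38.55
tool_pos: [0.4359, 0.4259, 0.2194]
force: [0.4, 1.2, -0.2]
grip_width: 0.0003
top a 94 bar out/z mean 3.5 129.1 th bar -0.014 th arm -0.006
top b 62 bar out/z mean 11.0 130.1 th bar 0.076 th arm 0.155
  top z -48 104.2  top z -10 104.8  top z 20 105.0
scene a 216 bar out/z mean 6.9 124.3 th bar 0.037 th arm 0.14
scene b 206 bar out/z mean 7.6 122.3 th bar 0.037 th arm 0.084
  top z -48 100.4  top z -10 100.7  top z 20 100.5
38.65 [0.43623224 0.42551414 0.2192201 ] [ 0.08587126 -0.7621146  -0.31275802]
```

View pics/f.png

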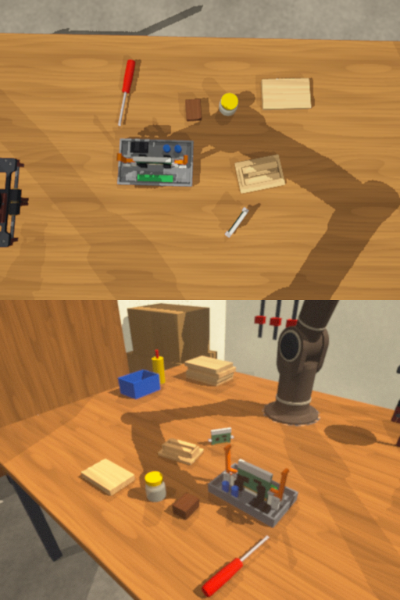

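The rack is empty, the board stands in the housing under both upright levers, and nothing else on the bench has moved. I'm handing it in.

```bash
python3 -c "
from rig import bot
print(bot.hand_in())"
```

```text
the job is handed in; nothing more can be done
None
```

I moved the larger board from the rack to the housing, stood it level on both open levers and let go. The levers then took it down: a to about 0.40 rad, b to about 0.37, then a home, b home. I handed in at about 38.7 s.

**Last checks:**
- **Board:** its top edge reads 100.4 to 100.7 mm along its length, about 9 mm below where it rested. That puts the bottom edge at about 21 mm, inside the 20 to 23 mm range for the stop.
- **Lever forces:** lever a went solid at 13.1 N and lever b held steady at 13.1 N. The highest force I read on either was about 13.5 N.
- **Bench:** the last pictures show the rack empty, the jar, blank, driver, offcut and small board in place, and the gripper clear of everything.

**What was not clean:**
- **Extra press on lever a:** pressing b home had eased a's tip back about 1 mm. I pressed a again to 12.5 N along y (about 13 N in total), where it was solid at its earlier position. So the last lever touched was a, not b.
- **Lever b afterwards:** its tip then read up to 0.8 mm further out, close to measurement noise. I did not press it again.
- **Camera agreement:** the two cameras disagree by about 4 mm in height and by up to 0.07 rad on the final lever angles. I therefore judged "home" by the force and by the levers no longer moving.
- **Repeated command:** one early push on lever a ran the same typed row three times in a shell loop, which does not strictly keep to typing each move separately.

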